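# Scan the yellow canister and rehang the scanner

### The job

Lift the wand scanner off its two-pronged hook and read the barcode on the yellow-lidded canister: point the scanner's window squarely at the middle of the label from about 7 cm away and hold it quite still there for at least two full seconds. Then hang the scanner back on the prongs as it was, upright with its collar resting on both, and let go. Do not bump the canisters with the scanner, and leave the canisters, bottle, jar and pepper mill where they stand.

Things in the scene. Friction and masses are not known exactly. Their poses are not given: they have to be found in the camera images.
- scanner: Loose wand scanner, 193 mm, 0.24 kg, hanging by its collar. Origin: centre of the collar's underside, z up along the wand. Sizes x by y: black grip 28 x 32 mm, z +8 to +88; orange collar 34 x 64, z 0 to +8; grey round shank 26 thick, z -70 to 0; orange head 40 x 60, z -105 to -70 (too wide to rise between the prongs). Reads along -z, out of the red window in its lower end.
- nose (a point): Centre of the scanner's window, at z = -105 mm on the scanner.
- spot (a point): The point on the scanner's reading axis 70 mm beyond its window (z = -175 mm on the scanner); turns with the scanner.
- stand: Fixed hook stand. Origin: centre of the underside of its dark base (170 x 120 x 12 mm), z up. Post and crosshead at its rear (x +38 to +65 mm, 140 mm high). Two steel prongs 10 mm wide and high, at y -24 and +24 (38 mm clear gap), tops at z 140, run forwards to x -85, where upturned tips 8 mm long rise to z 155. The scanner leaves by rising over the tips, then coming out forwards (-x).
- hang_point (a point): Where the scanner's origin belongs when hung: midway between the prongs, level with their tops, at x = -45 mm, y = 0, z = 140 mm on the stand; axes parallel to the stand's.
- canister_yellow: A loose canister (0.9 kg) with a sloping lid: cream body 105 mm deep (x) by 96 mm wide (y), 55 mm tall at its front (-x) and 129 mm at its rear, origin at the centre of its underside; the yellow lid (10 mm thick) covers the whole slope, leans 35 deg towards the front and carries a barcode label, the one to scan.
- label_yellow: The flat white barcode label (48 x 66 mm, black bars) at the middle of the yellow lid; origin at the centre of its face, its z axis points straight out of its face (forwards and up, 35 deg off vertical), its y axis runs sideways. It is fixed to the canister, 100 mm above the counter, 5.5 mm forward of the canister's origin.
- canister_blue: A loose canister (0.9 kg) with a sloping lid: cream body 105 mm deep (x) by 96 mm wide (y), 55 mm tall at its front (-x) and 129 mm at its rear, origin at the centre of its underside; the blue lid (10 mm thick) covers the whole slope, leans 35 deg towards the front and carries a barcode label.
- canister_green: A loose canister (0.9 kg) with a sloping lid: cream body 105 mm deep (x) by 96 mm wide (y), 55 mm tall at its front (-x) and 129 mm at its rear, origin at the centre of its underside; the green lid (10 mm thick) covers the whole slope, leans 35 deg towards the front and carries a barcode label.
- mill: Dark wooden pepper mill, loose, 190 mm tall, at most 54 mm thick, origin at the centre of its underside. Leave it alone.
- oil: Green oil bottle with a black cap, loose, 200 mm tall, 56 mm thick, origin at the centre of its underside. Leave it alone.
- spice: Terracotta-coloured spice jar with a steel lid, loose, 85 mm tall, 58 mm thick, origin at the centre of its underside. Leave it alone.
- board_edge (a point): Middle of the far (+x) top edge of the fixed wooden chopping board, which reaches 200 mm back from here towards the robot and 180 mm to each side, 28 mm thick; a corn cob lying on it rises to 75 mm above the counter. Only an obstacle.
Not all that is in view belongs to the job. Leave any blue look-alike of the scanner alone.

How it is judged:
On the way, in this order (a step that is already met when the one before it is completed fails the run):
1. the scanner is lifted off the prongs and clear of the stand (its origin more than 80 mm from the hang point) (distance between scanner and hang_point above 0.08 m), for 0.1 s.
2. read the yellow label for 2 s: window 45 to 95 mm out, axis within 0.2 rad of square, its 70 mm point within 12 mm (label x and y) of centre, slower than 15 mm/s and 0.1 rad/s (z of nose in the frame of label_yellow between 0.045 and 0.095 m and angle between the z axis of scanner and the z axis of label_yellow, either way round below 0.2 rad and x of spot in the frame of label_yellow between -0.012 and 0.012 m and y of spot in the frame of label_yellow between -0.012 and 0.012 m and z of spot in the frame of label_yellow below 0.03 m and linear speed of scanner below 0.015 m/s and angular speed of scanner below 0.1 rad/s), for 2 s.
At the end, for the whole second after the job is handed in: The scanner hangs at rest on both prongs, let go: its origin within 16 mm (along the prongs), 9 mm (across) and 4 mm (height) of the hang point, upright within 0.1 rad, its collar lying across the prongs within 0.3 rad (x of scanner in the frame of hang_point between -0.016 and 0.016 m and y of scanner in the frame of hang_point between -0.009 and 0.009 m and z of scanner in the frame of hang_point between -0.004 and 0.004 m and angle between scanner's own z axis and vertical below 0.1 rad and angle between the x axis of scanner and the x axis of stand, either way round below 0.3 rad and linear speed of scanner below 0.02 m/s); the robot touches nothing.
It fails at once if a canister is pushed more than 15 mm or tipped past 0.2 rad (distance of any of canister_yellow, canister_blue, canister_green from where it was at the start of the episode above 0.015 m or angle between any of canister_yellow, canister_blue, canister_green's own z axis and vertical above 0.2 rad).
It fails at once if the mill, bottle or jar is pushed more than 15 mm or tipped past 0.2 rad (distance of any of mill, oil, spice from where it was at the start of the episode above 0.015 m or angle between any of mill, oil, spice's own z axis and vertical above 0.2 rad).
It fails at once if the scanner bumps a canister (more than 2 N) (contact force between scanner and canister_yellow above 2 N or contact force between scanner and canister_blue above 2 N or contact force between scanner and canister_green above 2 N).
It also fails if it takes over 64 s, if anything falls off the work surface, if the arm or the gripper's body presses on something with over 40 N, if the wrist force passes 120 N, or if a joint passes its speed limit or range.

### The arm

A 7-joint arm with a two-finger parallel gripper is mounted at the origin on the work surface. World frame = base frame: x ahead of the robot, y to its left, z up, the work surface at z = 0. Lengths are in m, angles in rad, forces in N, time in s.
With the tool pointing down it reaches from about 0.4 to 0.875 m from the base axis. Payload 6.5 kg.
Tool frame: the origin (TCP) lies between the finger pads; the fingertips stand 14 mm ahead of it and the grasp point (between the pads) lies 5 mm behind it; z points along the fingers, y is the line along which they close (so a half turn about z gives the same grasp; the last joint's range is limited). The gripper opens to 88 mm and grips with 3 to 60 N. Pads are 18 mm wide; open, the fingers measure 123 mm over their backs; the gripper's body (75 mm by 187 mm) begins 45 mm behind the grasp point.
Start: joints at [-1.325, 0.536, -0.004, 1.538, 0.003, 1.067, -0.071], TCP at [0.199, 0.619, 0.253] pointing down, gripper open.
Joint ranges: [-2.7, 2.7], [-0.37, 2.16], [-1.27, 1.26], [0.24, 2.4], [-1.31, 4.45], [0.19, 1.91], [-2.76, 2.76]. Speed limits (rad/s): [2.39, 2.39, 3.14, 3.14, 3.14, 3.14, 3.14].

### API

Orientations are given as a unit quaternion [x, y, z, w].
In Python, from bench import env, imaging gives the robot as it stands.
- The arm moves only by the shell command python3 -m pendant 'ROWS'. ROWS is JSON, a list of rows, each a list of 3 entries, a list of its own where there are three numbers: the turn, a rotation vector about the tool's x, y, z in rad, then the shift along the tool's x, y, z in mm, then the closure, from -1 (fully open) to 1 (shut). A call has exactly 8 rows; each row is the pose to reach, as a shift and turn from the pose commanded when the call began, along the tool's axes at that moment; what a row does not reach only later rows make up. A row lasts 1/8 s, in which the tool goes at most 62.5 mm and 10.7 degrees, less where a joint would pass 70% of its speed; a pose out of reach is approached as far as the arm can. A call with a gripper value outside its range is refused whole. The fingers move at their own pace and stop on an object; the grip force is fixed at half the most. Time passes only in rows, so rows that repeat a pose let the fingers close, or fill a call up. It gives the time, the measured TCP pose, the force, the opening and the grip force at its end, in the units of the state.
- env.get_state(): the state, without advancing time (a new reading comes with each control period).
- imaging.grab_frame(name): name is "side" or "top" or "wrist"; returns the picture (480x640x3 uint8, red, green, blue); there is no depth.
- imaging.get_calibration(name): a dict with "fx", "fy", "cx", "cy" (pixels), "cam_to_world" (4x4, takes a point from camera to world coordinates); the wrist camera has in their place "tool_from_camera" (4x4, takes a point from camera to tool coordinates, whose origin is the TCP and whose axes are the flange's). Camera axes: x right, y down, z forward; pixel columns grow to the right and rows downward; lengths in m; the calibration is good to about 2 mm. A picture is of the moment at which its call begins: read the wrist's pose just before it. get_calibration takes no time and is no camera call.
- env.sign_off(): hands the job in; it is judged then, once.
The state is a dict: "time": time; "qpos": joint angles; "qd": joint speeds; "joint_torque": joint torques, N m; "tcp_pos": TCP position; "ee_rot": TCP orientation; "contact_force": force on the tool from outside, world axes, zero at the start; "ft_torque": the same for the moment, N m; "width": finger opening in m; "grasp_force": force on a finger pad.
Only numpy, scipy, OpenCV 4.12 (cv2) and the standard library are available. Lean on these libraries where they do the work, as an engineer would, in place of code of your own. Each camera call takes 0.05 s, during which the arm holds its last target. There are 200 camera calls.

## Working session

There is one attempt and no reset: what is moved stays moved. The work goes in short steps, Python scripts to look and compute and a shell command to move; the robot and the scene stay as the last step left them, time stands still between calls to the robot, and variables do not carry over. Pictures are saved under pics/ and viewed, at most 10 in all, crops included, and the job is handed in when it is done.

```bash
mkdir -p pics; ls; python3 - <<'E'
from bench import env, imaging
import cv2,numpy as np
s=env.get_state();print({k:np.round(v,3).tolist() for k,v in s.items()})
for n in ("side","top","wrist"):
    im=imaging.grab_frame(n); cv2.imwrite(f"pics/{n}0.png",im[:,:,::-1]); c=imaging.get_calibration(n)
    print(n,{k:np.round(v,4).tolist() for k,v in c.items()})
E
```

```text
pics
{'time': 0.0, 'qpos': [-1.325, 0.537, -0.004, 1.539, 0.003, 1.067, -0.071], 'qd': [0.001, 0.001, 0.001, -0.001, -0.0, 0.0, 0.0], 'joint_torque': [-0.001, -57.099, 0.99, -25.161, -0.056, 0.018, 0.0], 'tcp_pos': [0.199, 0.618, 0.252], 'ee_rot': [0.155, 0.988, -0.001, -0.0], 'contact_force': [-0.92, 0.585, -0.012], 'ft_torque': [-0.033, 0.061, -0.016], 'grasp_force': 0.0, 'width': 0.088}
side {'fx': 454.6993, 'fy': 454.6993, 'cx': 316.4133, 'cy': 229.7433, 'cam_to_world': [[0.9822, -0.1526, 0.1092, 0.3272], [-0.1871, -0.7547, 0.6288, -0.8406], [-0.0135, -0.6381, -0.7698, 1.0238], [0.0, 0.0, 0.0, 1.0]]}
top {'fx': 478.5309, 'fy': 478.5309, 'cx': 324.5009, 'cy': 237.2523, 'cam_to_world': [[0.0286, -0.9887, 0.1469, 0.3315], [-0.9996, -0.0278, 0.0075, -0.0543], [-0.0033, -0.147, -0.9891, 1.0648], [0.0, 0.0, 0.0, 1.0]]}
wrist {'fx': 355.2914, 'fy': 355.2914, 'cx': 315.9114, 'cy': 242.1008, 'tool_from_camera': [[0.0001, -0.9472, -0.3205, 0.0847], [1.0, 0.0002, -0.0002, -0.0003], [0.0003, -0.3205, 0.9472, -0.1319], [0.0, 0.0, 0.0, 1.0]]}
```

View pics/side0.png

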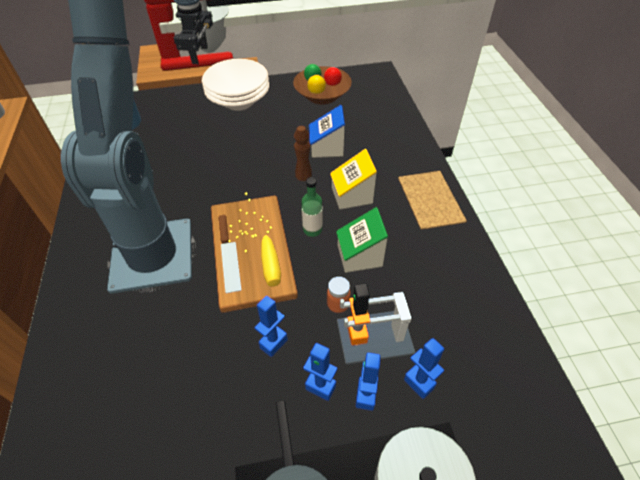

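View pics/top0.png

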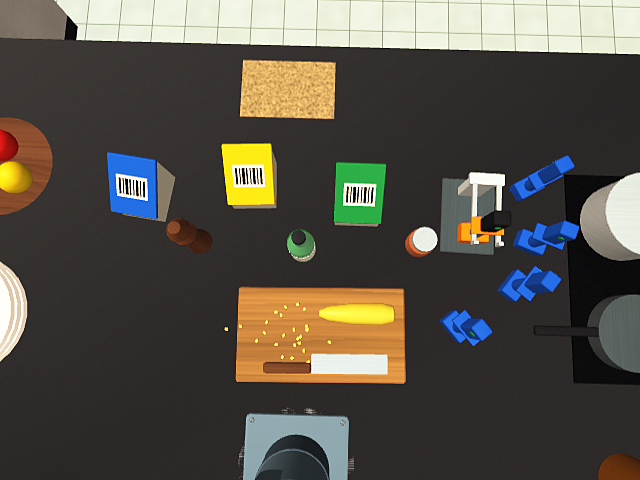

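```bash
python3 - <<'E'
import cv2,numpy as np
t=cv2.imread("pics/top0.png");s=cv2.imread("pics/side0.png")
def c(im,x,y,w,h,k):
    o=cv2.resize(im[y:y+h,x:x+w],None,fx=k,fy=k,interpolation=cv2.INTER_CUBIC)
    for i in range(0,w,10): cv2.line(o,(i*k,0),(i*k,5 if i%50 else 14),(0,255,255),1); 
    for i in range(0,h,10): cv2.line(o,(0,i*k),(5 if i%50 else 14,i*k),(0,255,255),1)
    return o
cv2.imwrite("pics/stand.png",np.hstack([c(t,435,165,80,95,5),c(s,335,275,80,95,5)]))
cv2.imwrite("pics/yel.png",np.hstack([c(t,215,140,66,75,6),c(s,325,140,66,75,6)]))
E
```

```text
(no output)
```

View pics/stand.png

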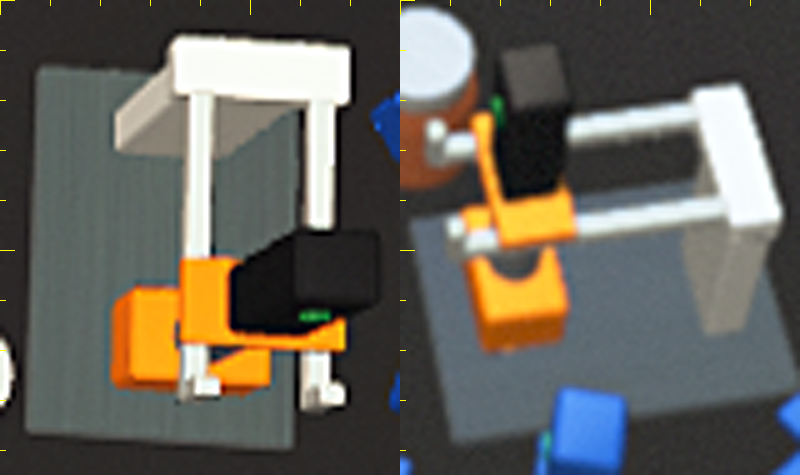

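View pics/yel.png

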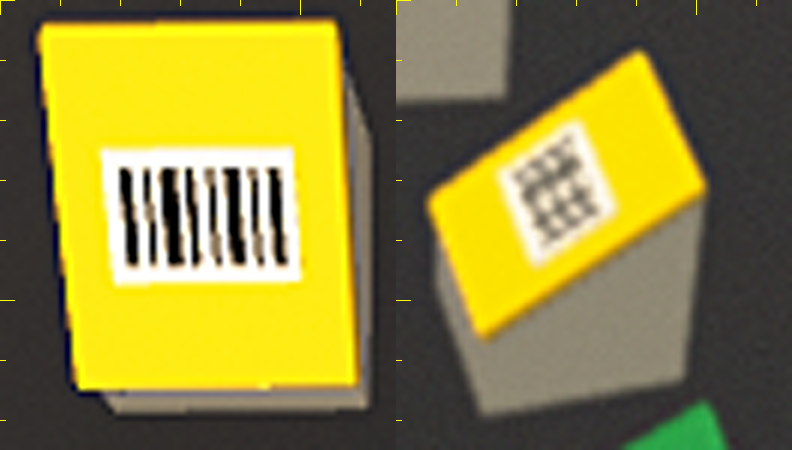

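```bash
cat > h.py <<'E'
import numpy as np, cv2
from scipy.spatial.transform import Rotation as R
from scipy.optimize import least_squares
from bench import env, imaging
def proj(n,P,st=None):
    c=imaging.get_calibration(n); 
    if n=="wrist":
        T=np.eye(4);T[:3,:3]=R.from_quat(st['ee_rot']).as_matrix();T[:3,3]=st['tcp_pos'];T=T@np.array(c['tool_from_camera'])
    else: T=np.array(c['cam_to_world'])
    q=(np.atleast_2d(P)-T[:3,3])@T[:3,:3]
    return np.c_[c['fx']*q[:,0]/q[:,2]+c['cx'],c['fy']*q[:,1]/q[:,2]+c['cy']]
def fit(obs,x0,fixz=None,st=None,rot6=False):
    """obs: {cam:[(model xyz mm, (u,v))...]}; pose x,y,z,yaw (or x,y,z,rotvec)"""
    def res(p):
        if fixz is not None: p=np.r_[p[:2],fixz,p[2:]]
        r=R.from_rotvec(p[3:6]) if rot6 else R.from_euler('z',p[3])
        return np.concatenate([(proj(n,r.apply(np.array([m for m,_ in L])/1e3)+p[:3],st)-np.array([u for _,u in L])).ravel() for n,L in obs.items()])
    s=least_squares(res,x0,loss='soft_l1'); return s.x,np.round(res(s.x).reshape(-1,2),1)
def delta(p,Rm):
    s=env.get_state(); C=R.from_quat(s['ee_rot'])
    print('t',round(s['time'],2),'turn',np.round((C.inv()*R.from_matrix(Rm)).as_rotvec(),3),'mm',np.round(C.inv().apply(np.array(p)-s['tcp_pos'])*1e3,1))
E
python3 - <<'E'
from h import *
T=lambda a,b:(435+a/5,165+b/5); S=lambda a,b:(335+a/5,275+b/5)
st={'top':[((85,60,12),T(38,68)),((-85,60,12),T(27,432)),((-85,-60,12),T(293,448)),((-81,24,155),T(208,385)),((-81,-24,155),T(331,394))],
'side':[((-85,60,12),S(12,218)),((-85,-60,12),S(50,442)),((-81,24,155),S(35,123)),((-81,-24,155),S(55,220))]}
for fz in (None,0.): print('stand',*fit(st,[.5,-.35,0,0] if fz is None else [.5,-.35,0],fz),sep='\n')
sc={'top':[((14,16,88),T(298,230)),((14,-16,88),T(380,230)),((-14,-16,88),T(378,306)),((-14,16,88),T(303,306)),((17,32,8),T(180,258)),((-17,32,8),T(180,342)),((-17,-32,8),T(345,349))],
'side':[((-14,16,88),S(100,50)),((14,16,88),S(155,45)),((14,-16,88),S(172,82)),((-14,-16,88),S(106,87))]}
print('scanner',*fit(sc,[.45,-.35,.14,0]),sep='\n')
T=lambda a,b:(215+a/6,140+b/6); S=lambda a,b:(325+a/6,140+b/6)
c,s=np.cos(.6109)*1,np.sin(.6109)
L=lambda a,b:(-5.5+a*c,b,100+a*s)
ye={'top':[(L(24,33),T(101,149)),(L(24,-33),T(293,146)),(L(-24,-33),T(300,280)),(L(-24,33),T(116,285)),(L(64,48),T(38,22)),(L(64,-48),T(335,20)),(L(-64,-48),T(358,386)),(L(-64,48),T(80,390))],
'side':[(L(-24,33),S(104,170)),(L(24,33),S(181,121)),(L(24,-33),S(221,207)),(L(-24,-33),S(140,267)),(L(-64,48),S(32,200)),(L(64,48),S(245,50)),(L(64,-48),S(310,187)),(L(-64,-48),S(86,338))]}
for fz in (None,0.): print('yellow',*fit(ye,[.5,.1,0,0] if fz is None else [.5,.1,0],fz),sep='\n')
E
```

```text
stand
[ 0.54677417 -0.36618083 -0.00114652 -0.03852818]
[[-0.2 -1.8]
 [-0.4 -0.3]
 [ 0.7  0.1]
 [-0.3 -0.5]
 [ 0.2 -0.7]
 [-1.9 -0.7]
 [-0.4  0.1]
 [-0.6  0.8]
 [-0.5  0.7]]
stand
[ 0.54662256 -0.36605689 -0.03735808]
[[-0.2 -1.9]
 [-0.3 -0.3]
 [ 0.8  0.1]
 [-0.1 -0.5]
 [ 0.4 -0.7]
 [-2.  -0.9]
 [-0.5 -0.1]
 [-0.7  0.5]
 [-0.5  0.4]]
scanner
[ 0.49963595 -0.36405033  0.13777641 -0.01134324]
[[-1.1 -1.1]
 [ 0.5 -0.4]
 [ 1.1 -0.1]
 [-1.9 -0.8]
 [ 0.1 -0.1]
 [ 0.2  0.2]
 [ 0.2  0.1]
 [-2.7 -0.6]
 [-0.5 -1.7]
 [-0.1  4. ]
 [-0.3  5.2]]
yellow
[ 0.60777156  0.1148341  -0.0041202   0.04866934]
[[ 0.1 -0.6]
 [ 0.  -0.7]
 [ 0.6 -1.2]
 [-0.  -1.4]
 [ 1.1  1.8]
 [-1.1  1.1]
 [-0.8 -1.4]
 [ 0.9 -1.2]
 [-0.3  0.9]
 [-0.2 -0. ]
 [-0.3  0.5]
 [-0.3 -0.3]
 [-0.2 -0. ]
 [-1.4  0.9]
 [-2.1 -0.5]
 [-0.9 -1.1]]
yellow
[0.60673796 0.11339797 0.04725688]
[[ 0.4 -0.7]
 [ 0.4 -0.8]
 [ 1.  -1.1]
 [ 0.2 -1.4]
 [ 1.4  1.6]
 [-0.6  1. ]
 [-0.4 -1.3]
 [ 1.1 -1.1]
 [-0.5  0.2]
 [-0.3 -0.7]
 [-0.5 -0.2]
 [-0.5 -1. ]
 [-0.4 -0.6]
 [-1.4  0.2]
 [-2.2 -1.2]
 [-1.1 -1.7]]
```

```bash
python3 - <<'E'
from h import *
for n,o in dict(spice=[('top',(426,238)),('side',(340,285))],oil=[('top',(298,237)),('side',(311,181))],mill=[('top',(180,229)),('side',(300,129))],
  decoyA=[('top',(468,327)),('side',(270,325))]).items():
    f=lambda p:np.concatenate([proj(c,p)[0]-uv for c,uv in o]); s=least_squares(f,[.45,0,.1]); print(n,np.round(s.x,3),np.round(s.fun,1))
c,s=np.cos(.6109),np.sin(.6109);y=.048
Z=R.from_euler('z',y).apply([-s,0,c]);Y=R.from_euler('z',y).apply([0,1,0]);X=np.cross(Y,Z)
l=np.array([.6065,.1133,0])+R.from_euler('z',y).apply([-.0055,0,.1])
p=l+Z*.235;print('read tcp',p)
delta(p+[0,0,.05],np.c_[Y,X,-Z])
delta(p+[0,0,.05],np.c_[[-np.sin(y),np.cos(y),0],[np.cos(y),np.sin(y),0],[0,0,-1]])
E
```

```text
spice [ 0.482 -0.257  0.085] [ 0.  -0.5 -0.6  0.2]
oil [0.46  0.001 0.195] [ 0.  -0.4 -0.5  0.1]
mill [0.469 0.219 0.195] [ 0.  -0.1 -0.2  0. ]
decoyA [ 0.303 -0.337  0.097] [ 0.  -0.2 -0.2  0. ]
read tcp [0.46636444 0.10656832 0.29249604]
t 0.15 turn [-0.535 -0.368  1.172] mm [-411.1 -405.2  -89.9]
t 0.15 turn [-1.000e-03  1.000e-03  1.211e+00] mm [-411.1 -405.2  -89.9]
```

```bash
python3 -m pendant '[[[0,0,0.15],[-20,-20,-40],-1],[[0,0,0.33],[-70,-70,-80],-1],[[0,0,0.5],[-115,-115,-90],-1],[[0,0,0.68],[-160,-160,-90],-1],[[0,0,0.85],[-205,-200,-90],-1],[[0,0,1.03],[-250,-245,-90],-1],[[0,0,1.21],[-295,-290,-90],-1],[[0,0,1.21],[-340,-335,-90],-1]]'; python3 - <<'E'
from h import *
y=.048;c,s=np.cos(.6109),np.sin(.6109)
Z=R.from_euler('z',y).apply([-s,0,c]);Y=R.from_euler('z',y).apply([0,1,0]);X=np.cross(Y,Z)
delta([.466,.1066,.3425],np.c_[Y,X,-Z])
print(env.get_state()['qpos'])
E
```

```text
time: 1.15
tcp_pos: [0.4109, 0.2127, 0.3428]
ee_rot: [0.69, 0.724, 0.0, -0.0]
contact_force: [0.3, 1.3, 0.4]
width: 0.0878
grasp_force: 0.0
t 1.15 turn [-0.611 -0.    -0.001] mm [-108.6   50.     0.3]
[-0.95812887  0.10903588  0.41969095  1.92139279 -0.04954646  1.12059959
 -0.4718899 ]
```

```bash
python3 -m pendant '[[[-0.15,0,0],[-30,15,10],-1],[[-0.3,0,0],[-65,30,20],-1],[[-0.45,0,0],[-95,45,40],-1],[[-0.611,0,0],[-108,50,50],-1],[[-0.611,0,0],[-108,50,50],-1],[[-0.611,0,0],[-108,50,50],-1],[[-0.611,0,0],[-108,50,50],-1],[[-0.611,0,0],[-108,50,50],-1]]'; python3 - <<'E'
from h import *
y=.048;c,s=np.cos(.6109),np.sin(.6109)
Z=R.from_euler('z',y).apply([-s,0,c]);Y=R.from_euler('z',y).apply([0,1,0]);X=np.cross(Y,Z)
delta([.466,.1066,.2925],np.c_[Y,X,-Z])
S=env.get_state();print(S['qpos'])
im=imaging.grab_frame('wrist');cv2.imwrite('pics/w1.png',im[:,:,::-1])
import json;json.dump({k:np.asarray(v).tolist() for k,v in S.items()},open('s1.json','w'))
E
```

```text
time: 2.15
tcp_pos: [0.4663, 0.1096, 0.2933]
ee_rot: [0.658, 0.691, 0.218, 0.207]
contact_force: [-0.2, -0.5, 0.6]
width: 0.088
grasp_force: 0.0
t 2.15 turn [ 0.001 -0.001  0.001] mm [-3.  -0.8  0.4]
[-0.84221393 -0.08126081  0.34280213  2.38651999  0.82491869  0.38010922
 -1.15098498]
```

View pics/w1.png

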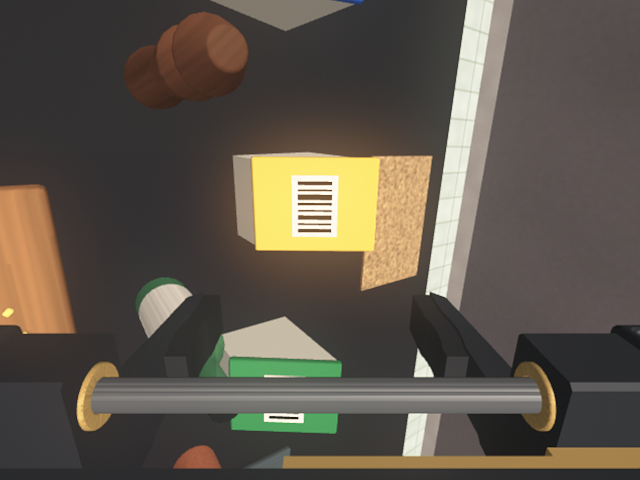

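```bash
python3 - <<'E'
from h import *
import json
st=json.load(open('s1.json'))
c,s=np.cos(.6109),np.sin(.6109)
L=lambda a,b:(-5.5+a*c,b,100+a*s)
w=[(L(-24,33),(292,176)),(L(24,33),(337,176)),(L(24,-33),(337,237)),(L(-24,-33),(292,237)),(L(-64,48),(252,157)),(L(64,48),(379,157)),(L(64,-48),(374,250)),(L(-64,-48),(256,250))]
print(*fit({'wrist':w},[.6,.11,0],0.,st),sep='\n');print(fit({'wrist':w},[.6,.11,0,0],None,st)[0])
T=lambda a,b:(215+a/6,140+b/6); S=lambda a,b:(325+a/6,140+b/6)
lab={'top':[(L(24,33),T(101,149)),(L(24,-33),T(293,146)),(L(-24,-33),T(300,280)),(L(-24,33),T(116,285))],
'side':[(L(-24,33),S(104,170)),(L(24,33),S(181,121)),(L(24,-33),S(221,207)),(L(-24,-33),S(140,267))],'wrist':w[:4]}
print(*fit(lab,[.6,.11,0],0.,st),sep='\n')
# scanner above-grasp
y=-.03;Y=[-np.sin(y),np.cos(y),0];X=[np.cos(y),np.sin(y),0]
delta([.5005,-.3645,.30],np.c_[Y,X,[0,0,-1]])
E
```

```text
[0.60446318 0.11508344 0.04285666]
[[-0.4 -0.8]
 [ 1.4 -0.5]
 [-0.1 -0.2]
 [ 0.6 -0.4]
 [-0.2  3.1]
 [-0.7  3.7]
 [-1.  -0. ]
 [ 0.4 -0.6]]
[0.60241884 0.11601324 0.00304237 0.04380685]
[0.60469219 0.11435301 0.04535619]
[[-0.1  0.2]
 [-0.   0.2]
 [ 0.4 -0.2]
 [-0.3 -0.5]
 [-1.2  0.1]
 [-1.1 -0.8]
 [-1.3 -0.3]
 [-1.2 -1.1]
 [-0.3  0. ]
 [ 1.5  0.2]
 [ 0.1  0.4]
 [ 0.8  0.2]]
t 2.2 turn [ 0.611 -0.024  0.076] mm [-475.2   13.1    0.7]
```

```bash
python3 -m pendant '[[[0.12,0,0.015],[-40,20,-30],-1],[[0.25,-0.01,0.03],[-90,28,-35],-1],[[0.38,-0.015,0.045],[-145,35,-33],-1],[[0.5,-0.02,0.06],[-205,35,-33],-1],[[0.611,-0.024,0.076],[-265,35,-33],-1],[[0.611,-0.024,0.076],[-325,35,-33],-1],[[0.611,-0.024,0.076],[-385,35,-33],-1],[[0.611,-0.024,0.076],[-440,35,-33],-1]]'; python3 - <<'E'
from h import *
y=-.03;Y=[-np.sin(y),np.cos(y),0];X=[np.cos(y),np.sin(y),0]
S=env.get_state();print(S['qpos'])
delta([.5005,-.3645,.30],np.c_[Y,X,[0,0,-1]])
im=imaging.grab_frame('wrist');cv2.imwrite('pics/w2.png',im[:,:,::-1])
import json;json.dump({k:np.asarray(v).tolist() for k,v in S.items()},open('s2.json','w'))
E
```

```text
time: 3.2
tcp_pos: [0.4951, -0.2775, 0.3391]
ee_rot: [0.717, 0.697, 0.0, 0.0]
contact_force: [1.0, 0.6, 0.7]
width: 0.0882
grasp_force: 0.0
[-0.22368423  0.41267214  0.88702811  1.6974207  -0.34080557  1.19479261
  0.72220023]
t 3.2 turn [0.    0.    0.003] mm [-86.8   7.8  39.1]
```

View pics/w2.png

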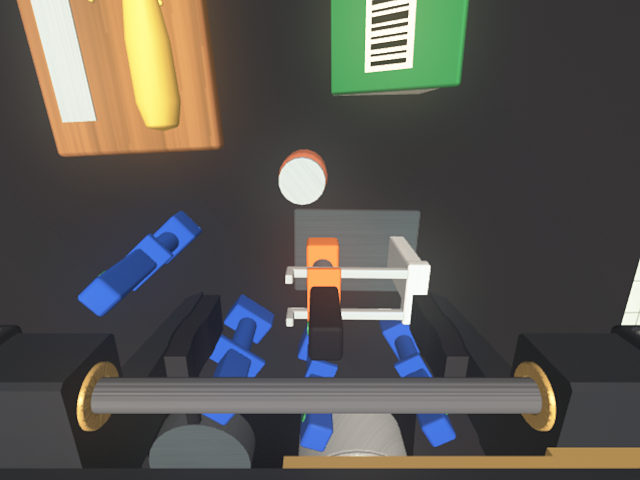

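```bash
python3 - <<'E'
from h import *
import json
st=json.load(open('s2.json'))
sp=R.from_euler('z',-.03)
P=lambda m:np.round(proj('wrist',sp.apply(np.array(m)/1e3)+[.5005,-.3645,.139],st),0).tolist()
print('griptop',P([(-14,16,88),(14,16,88),(14,-16,88),(-14,-16,88)]),'headtop',P([(-20,30,-70),(20,30,-70)]))
P2=lambda m:np.round(proj('wrist',R.from_euler('z',-.038).apply(np.array(m)/1e3)+[.5467,-.3661,0],st),0).tolist()
print('tips',P2([(-81,24,155),(-81,-24,155)]),'base+y',P2([(-85,60,12),(85,60,12)]))
im=cv2.imread('pics/w2.png')[225:375,270:440];cv2.imwrite('pics/w2c.png',cv2.resize(im,None,fx=4,fy=4,interpolation=cv2.INTER_CUBIC))
E
```

```text
griptop [[309.0, 328.0], [345.0, 328.0], [344.0, 362.0], [310.0, 362.0]] headtop [[307.0, 245.0], [340.0, 245.0]]
tips [[290.0, 280.0], [290.0, 323.0]] base+y [[294.0, 209.0], [422.0, 211.0]]
```

View pics/w2c.png

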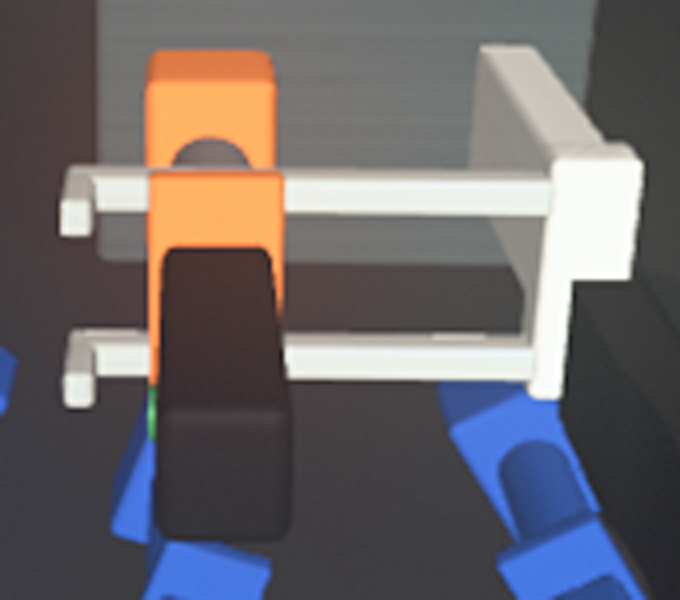

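```bash
python3 -m pendant '[[[0,0,0],[-45,3,10],-1],[[0,0,0],[-86,7,35],-1],[[0,0,0],[-86,7,50],-1],[[0,0,0],[-86,7,85],-1],[[0,0,0],[-86,7,120],-1],[[0,0,0],[-86,7,140],-1],[[0,0,0],[-86,7,148],-1],[[0,0,0],[-86,7,148],-1]]' && python3 -m pendant '[[[0,0,0],[0,0,0],1],[[0,0,0],[0,0,0],1],[[0,0,0],[0,0,0],1],[[0,0,0],[0,0,0],1],[[0,0,0],[0,0,0],1],[[0,0,0],[0,0,0],1],[[0,0,0],[0,0,0],1],[[0,0,0],[0,0,0],1]]'
```

```text
time: 4.25
tcp_pos: [0.4989, -0.362, 0.1914]
ee_rot: [0.717, 0.697, -0.0, 0.0]
contact_force: [0.3, 0.9, -0.0]
width: 0.0881
grasp_force: 0.0
time: 5.25
tcp_pos: [0.4988, -0.3621, 0.191]
ee_rot: [0.717, 0.697, -0.0, 0.0]
contact_force: [0.9, -0.1, -1.3]
width: 0.0279
grasp_force: 30.0
```

```bash
python3 -m pendant '[[[0,0,0],[0,0,-8],1],[[0,0,0],[0,0,-18],1],[[0,0,0],[0,0,-28],1],[[0,0,0],[0,0,-34],1],[[0,0,0],[0,-15,-35],1],[[0,0,0],[0,-40,-35],1],[[0,0,0],[0,-65,-35],1],[[0,0,0],[0,-90,-35],1]]' && python3 -m pendant '[[[0,0,0],[0,-5,-10],1],[[0,0,0],[0,-8,-35],1],[[0,0,0],[0,-10,-65],1],[[0,0,0],[0,-10,-100],1],[[0,0,0],[0,-10,-135],1],[[0,0,0],[0,-10,-160],1],[[0,0,0],[0,-10,-175],1],[[0,0,0],[0,-10,-175],1]]'; python3 - <<'E'
from h import *
y=.045;c,s=np.cos(.6109),np.sin(.6109);rz=R.from_euler('z',y)
Z=rz.apply([-s,0,c]);Y=rz.apply([0,1,0]);X=np.cross(Y,Z)
l=np.array([.6047,.1144,0])+rz.apply([-.0055,0,.1]);p=l+Z*(.173+.052);print(p)
delta(p+[0,0,.12],np.c_[rz.apply([0,1,0]),rz.apply([1,0,0]),[0,0,-1]])
print(env.get_state()['qpos'])
for n in ('side','wrist'): cv2.imwrite(f'pics/{n}3.png',imaging.grab_frame(n)[:,:,::-1])
a=cv2.imread('pics/side3.png')[180:380,260:460];b=cv2.imread('pics/wrist3.png')
cv2.imwrite('pics/c3.png',np.hstack([cv2.resize(a,(400,400)),cv2.resize(b,(400,300))[:400] if 0 else cv2.copyMakeBorder(cv2.resize(b,(400,300)),0,100,0,0,0)]))
E
```

```text
time: 6.25
tcp_pos: [0.4064, -0.3592, 0.2257]
ee_rot: [0.718, 0.696, -0.0, -0.001]
contact_force: [0.2, 0.3, -2.2]
width: 0.0279
grasp_force: 30.0
time: 7.25
tcp_pos: [0.399, -0.3594, 0.4017]
ee_rot: [0.717, 0.697, 0.0, 0.001]
contact_force: [0.2, 0.2, -3.2]
width: 0.0276
grasp_force: 30.0
[0.47027512 0.10834679 0.28430472]
t 7.25 turn [ 0.001  0.001 -0.074] mm [469.6  57.6  -2.9]
[-0.10922104  0.29341561  0.96471153  1.68177902 -0.24985052  1.29629702
  0.87448829]
```

View pics/c3.png

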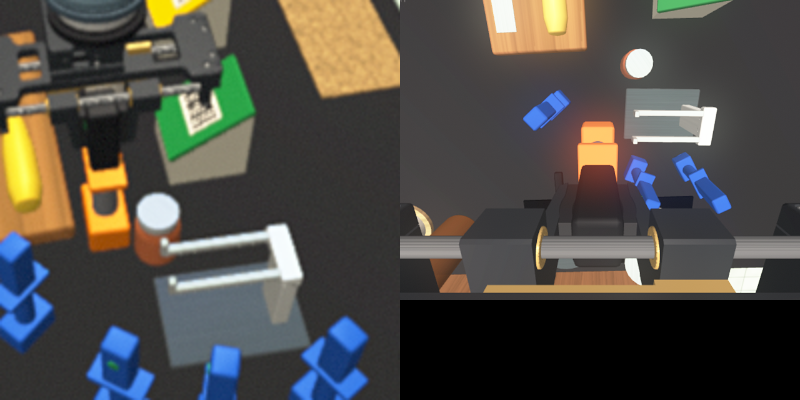

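```bash
python3 -m pendant '[[[0,0,-0.005],[20,3,-5],1],[[0,0,-0.015],[65,8,-10],1],[[0,0,-0.025],[120,15,-10],1],[[0,0,-0.035],[175,22,-10],1],[[0,0,-0.045],[230,28,-10],1],[[0,0,-0.055],[285,35,-10],1],[[0,0,-0.065],[340,42,-10],1],[[0,0,-0.074],[390,48,-10],1]]' && python3 -m pendant '[[[-0.05,0,0],[35,4,-3],1],[[-0.15,0,0],[60,8,-3],1],[[-0.27,0,0],[75,9,-3],1],[[-0.39,0,0],[80,10,-3],1],[[-0.5,0,0],[80,10,-3],1],[[-0.58,0,0],[80,10,-3],1],[[-0.611,0,0],[80,10,-3],1],[[-0.611,0,0],[80,10,-3],1]]'; cat >> h.py <<'E'
def readpose(d=.173,dz=0):
    y=.045;c,s=np.cos(.6109),np.sin(.6109);rz=R.from_euler('z',y)
    Z=rz.apply([-s,0,c]);Y=rz.apply([0,1,0]);X=np.cross(Y,Z)
    l=np.array([.6047,.1144,0])+rz.apply([-.0055,0,.1]);return l+Z*(d+.052)+[0,0,dz],np.c_[Y,X,-Z]
E
python3 - <<'E'
from h import *
import json
S=env.get_state();print(S['qpos'])
delta(*readpose(dz=.04));delta(*readpose())
cv2.imwrite('pics/w4.png',imaging.grab_frame('wrist')[:,:,::-1])
json.dump({k:np.asarray(v).tolist() for k,v in S.items()},open('s4.json','w'))
E
```

```text
time: 8.35
tcp_pos: [0.4576, 0.0313, 0.4101]
ee_rot: [0.691, 0.723, -0.001, -0.001]
contact_force: [1.5, 0.1, -2.0]
width: 0.0278
grasp_force: 30.0
time: 9.35
tcp_pos: [0.4634, 0.109, 0.4123]
ee_rot: [0.659, 0.69, 0.216, 0.207]
contact_force: [-0.2, 0.4, -2.6]
width: 0.0274
grasp_force: 30.0
[-0.87961266 -0.27098727  0.31226373  2.20421743  0.56945587  0.72615999
 -0.8521697 ]
t 9.35 turn [-0.003  0.002  0.   ] mm [ -0.8 -44.7  76.2]
t 9.35 turn [-0.003  0.002  0.   ] mm [ -0.7 -67.5 109. ]
```

```bash
python3 -m pendant '[[[0,0,0],[0,-8,12],1],[[0,0,0],[0,-17,28],1],[[0,0,0],[0,-27,46],1],[[0,0,0],[0,-37,62],1],[[0,0,0],[0,-47,78],1],[[0,0,0],[0,-56,92],1],[[0,0,0],[-1,-64,104],1],[[0,0,0],[-1,-67,109],1]]'; python3 - <<'E'
from h import *
import json
S=env.get_state();print(S['qpos'])
delta(*readpose())
json.dump({k:np.asarray(v).tolist() for k,v in S.items()},open('s5.json','w'))
for n in ('side','wrist','top'): cv2.imwrite(f'pics/{n}5.png',imaging.grab_frame(n)[:,:,::-1])
c=lambda n,x,y,w,h,k:cv2.resize(cv2.imread(f'pics/{n}5.png')[y:y+h,x:x+w],(w*k,h*k),interpolation=cv2.INTER_CUBIC)
a=c('wrist',220,130,200,150,2);b=c('top',215,120,100,75,4);s=c('side',280,110,100,75,8)[:, :800]
out=np.zeros((600,800,3),np.uint8);out[:300,:400]=a;out[:300,400:]=b;out[300:600,:400]=c('side',280,115,100,75,4)
cv2.imwrite('pics/c5.png',out)
# predicted scanner points if in hand as assumed
Rt=R.from_quat(S['ee_rot']);f=lambda m:Rt.apply(np.array([(b,a,52-z) for a,b,z in m])/1e3)+S['tcp_pos']
M=[(-20,30,-70),(20,30,-70),(20,30,-105),(-20,30,-105),(-17,32,0),(17,32,0)]
print('wrist',np.round(proj('wrist',f(M),S),0).tolist());print('side',np.round(proj('side',f([(a,-b,z) for a,b,z in M])),0).tolist())
E
```

```text
time: 10.4
tcp_pos: [0.4721, 0.1086, 0.2853]
ee_rot: [0.659, 0.689, 0.216, 0.208]
contact_force: [0.1, 0.4, -3.2]
width: 0.0273
grasp_force: 30.0
[-0.77883769 -0.0467631   0.29611458  2.38202778  0.83846972  0.35057431
 -1.16659259]
t 10.4 turn [-0.002  0.002  0.   ] mm [-0.1 -2.1 -0.3]
wrist [[290.0, 200.0], [345.0, 200.0], [342.0, 191.0], [293.0, 191.0], [286.0, 223.0], [349.0, 223.0]]
side [[329.0, 163.0], [341.0, 155.0], [347.0, 162.0], [336.0, 170.0], [316.0, 149.0], [326.0, 142.0]]
```

View pics/c5.png

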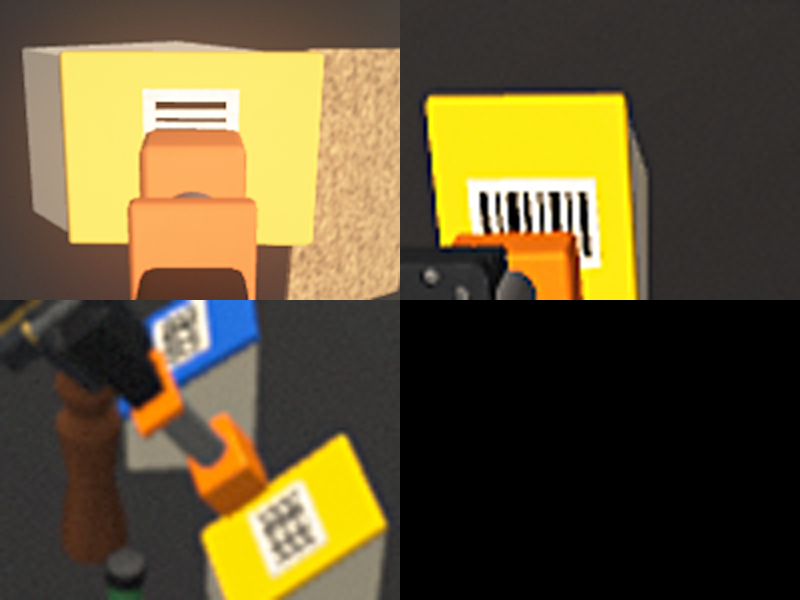

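```bash
for i in 1; do python3 -m pendant '[[[0,0,0],[0,0,0],1],[[0,0,0],[0,0,0],1],[[0,0,0],[0,0,0],1],[[0,0,0],[0,0,0],1],[[0,0,0],[0,0,0],1],[[0,0,0],[0,0,0],1],[[0,0,0],[0,0,0],1],[[0,0,0],[0,0,0],1]]'; python3 -m pendant '[[[0,0,0],[0,0,0],1],[[0,0,0],[0,0,0],1],[[0,0,0],[0,0,0],1],[[0,0,0],[0,0,0],1],[[0,0,0],[0,0,0],1],[[0,0,0],[0,0,0],1],[[0,0,0],[0,0,0],1],[[0,0,0],[0,0,0],1]]';python3 -m pendant '[[[0,0,0],[0,0,0],1],[[0,0,0],[0,0,0],1],[[0,0,0],[0,0,0],1],[[0,0,0],[0,0,0],1],[[0,0,0],[0,0,0],1],[[0,0,0],[0,0,0],1],[[0,0,0],[0,0,0],1],[[0,0,0],[0,0,0],1]]'; done; python3 - <<'E'
from h import *
delta(*readpose())
E
```

```text
time: 11.55
tcp_pos: [0.4722, 0.1089, 0.2863]
ee_rot: [0.659, 0.689, 0.217, 0.208]
contact_force: [0.3, 0.6, -2.3]
width: 0.0279
grasp_force: 30.0
time: 12.55
tcp_pos: [0.4722, 0.1089, 0.2863]
ee_rot: [0.659, 0.689, 0.217, 0.208]
contact_force: [-0.3, -0.8, -2.9]
width: 0.0273
grasp_force: 30.0
time: 13.55
tcp_pos: [0.4722, 0.1089, 0.2863]
ee_rot: [0.659, 0.689, 0.217, 0.208]
contact_force: [0.2, 0.1, -2.6]
width: 0.028
grasp_force: 30.0
t 13.55 turn [-0.  0. -0.] mm [-0.5 -2.7  0.5]
```

```bash
python3 -m pendant '[[[0,0,0],[0,8,-12],1],[[0,0,0],[0,23,-36],1],[[0,0,0],[0,42,-68],1],[[0,0,0],[0,58,-94],1],[[0.1,0,0],[0,67,-109],1],[[0.22,0,0],[0,67,-109],1],[[0.36,0,0],[0,67,-109],1],[[0.5,0,0],[0,67,-109],1]]'; python3 - <<'E'
from h import *
y=-.038;Y=[-np.sin(y),np.cos(y),0];X=[np.cos(y),np.sin(y),0]
delta([.402,-.3592,.4017],np.c_[Y,X,[0,0,-1]])
E
```

```text
time: 14.55
tcp_pos: [0.4646, 0.1089, 0.4147]
ee_rot: [0.69, 0.722, 0.039, 0.037]
contact_force: [0.6, -0.5, -2.7]
width: 0.0279
grasp_force: 30.0
t 14.55 turn [ 0.107 -0.006  0.083] mm [-464.8  -84.7    3.3]
```

```bash
python3 -m pendant '[[[0.04,0,0.01],[-15,-3,0],1],[[0.08,0,0.02],[-55,-10,0],1],[[0.107,-0.002,0.03],[-105,-19,0],1],[[0.107,-0.006,0.04],[-160,-29,1],1],[[0.107,-0.006,0.05],[-215,-39,1],1],[[0.107,-0.006,0.06],[-270,-49,1],1],[[0.107,-0.006,0.07],[-325,-59,2],1],[[0.107,-0.006,0.083],[-375,-68,2],1]]'; python3 - <<'E'
from h import *
y=-.038;Y=[-np.sin(y),np.cos(y),0];X=[np.cos(y),np.sin(y),0]
delta([.402,-.3592,.4017],np.c_[Y,X,[0,0,-1]])
delta([.402,-.3592,.2270],np.c_[Y,X,[0,0,-1]])
E
```

```text
time: 15.55
tcp_pos: [0.4136, -0.2709, 0.4048]
ee_rot: [0.721, 0.693, 0.001, 0.002]
contact_force: [0.8, 0.2, -2.2]
width: 0.0277
grasp_force: 30.0
t 15.55 turn [ 0.005  0.002 -0.001] mm [-88.7  -8.2   3.2]
t 15.55 turn [ 0.005  0.002 -0.001] mm [-88.4  -9.1 177.9]
```

```bash
python3 -m pendant '[[[0,0,0],[-20,-2,0],1],[[0.003,0,0],[-55,-6,0],1],[[0.005,0.002,0],[-82,-9,0],1],[[0.005,0.002,0],[-88,-9,15],1],[[0.005,0.002,0],[-88,-9,50],1],[[0.005,0.002,0],[-88,-9,95],1],[[0.005,0.002,0],[-88,-9,130],1],[[0.005,0.002,0],[-88,-9,145],1]]' ; python3 - <<'E'
from h import *
y=-.038;Y=[-np.sin(y),np.cos(y),0];X=[np.cos(y),np.sin(y),0]
for p in ([.402,-.3585,.2270],[.4988,-.3621,.227],[.4988,-.3621,.191]): delta(p,np.c_[Y,X,[0,0,-1]])
E
```

```text
time: 16.55
tcp_pos: [0.4017, -0.3549, 0.2572]
ee_rot: [0.72, 0.694, -0.0, -0.003]
contact_force: [0.3, 0.7, -1.7]
width: 0.0281
grasp_force: 30.0
t 16.55 turn [-0.004 -0.003  0.001] mm [-3.7  0.5 30.2]
t 16.55 turn [-0.004 -0.003  0.001] mm [-3.6 97.4 29.8]
t 16.55 turn [-0.004 -0.003  0.001] mm [-3.8 97.5 65.8]
```

```bash
python3 -m pendant '[[[0,0,0],[-1,0,6],1],[[0,0,0],[-1,0,14],1],[[0,0,0],[-1,0,22],1],[[0,0,0],[-1,0,28],1],[[0,0,0],[-1,0,30],1],[[0,0,0],[-1,0,30],1],[[0,0,0],[-1,0,30],1],[[0,0,0],[-1,0,30],1]]' ; python3 - <<'E'
from h import *
y=-.038;Y=[-np.sin(y),np.cos(y),0];X=[np.cos(y),np.sin(y),0]
for p in ([.402,-.3585,.2270],[.4988,-.3621,.227],[.4988,-.3621,.191]): delta(p,np.c_[Y,X,[0,0,-1]])
cv2.imwrite('pics/w6.png',imaging.grab_frame('wrist')[150:400,150:550,::-1].repeat(2,0).repeat(2,1))
E
```

```text
time: 17.55
tcp_pos: [0.4022, -0.3579, 0.2298]
ee_rot: [0.721, 0.693, -0.0, -0.001]
contact_force: [-0.0, -0.3, -2.5]
width: 0.0277
grasp_force: 30.0
t 17.55 turn [-0.001 -0.001 -0.001] mm [-0.6 -0.1  2.8]
t 17.55 turn [-0.001 -0.001 -0.001] mm [-0.5 96.7  2.7]
t 17.55 turn [-0.001 -0.001 -0.001] mm [-0.5 96.8 38.7]
```

View pics/w6.png

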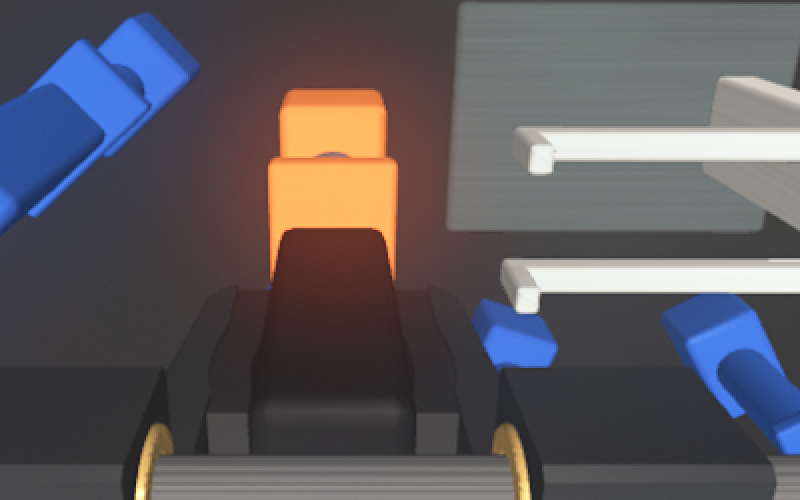

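```bash
python3 -m pendant '[[[0,0,0],[0,8,0],1],[[0,0,0],[0,23,0],1],[[0,0,0],[-0.5,40,0],1],[[0,0,0],[-0.5,57,0],1],[[0,0,0],[-0.5,74,0],1],[[0,0,0],[-0.5,88,0],1],[[0,0,0],[-0.5,96,0],1],[[0,0,0],[-0.5,97,0],1]]' && python3 -m pendant '[[[0,0,0],[0,0,5],1],[[0,0,0],[0,0,13],1],[[0,0,0],[0,0,21],1],[[0,0,0],[0,0,28],1],[[0,0,0],[0,0,33],1],[[0,0,0],[0,0,36],1],[[0,0,0],[0,0,37],1],[[0,0,0],[0,0,37],1]]'; python3 - <<'E'
from h import *
y=-.038;Y=[-np.sin(y),np.cos(y),0];X=[np.cos(y),np.sin(y),0]
delta([.4988,-.3621,.191],np.c_[Y,X,[0,0,-1]])
E
```

```text
time: 18.6
tcp_pos: [0.4993, -0.362, 0.2294]
ee_rot: [0.72, 0.693, -0.0, -0.001]
contact_force: [-0.2, 0.4, -2.8]
width: 0.0279
grasp_force: 30.0
time: 19.6
tcp_pos: [0.499, -0.3621, 0.1926]
ee_rot: [0.721, 0.693, -0.0, -0.001]
contact_force: [0.0, 0.3, -1.8]
width: 0.0276
grasp_force: 30.0
t 19.6 turn [-0.001 -0.001 -0.001] mm [ 0.  -0.2  1.6]
```

Lower the last bit, then release.

```bash
python3 -m pendant '[[[0,0,0],[0,0,0.6],1],[[0,0,0],[0,0,1.2],1],[[0,0,0],[0,0,1.6],1],[[0,0,0],[0,0,1.6],1],[[0,0,0],[0,0,1.6],1],[[0,0,0],[0,0,1.6],1],[[0,0,0],[0,0,1.6],1],[[0,0,0],[0,0,1.6],1]]'
```

```text
time: 20.6
tcp_pos: [0.499, -0.362, 0.191]
ee_rot: [0.721, 0.693, -0.0, -0.001]
contact_force: [-0.9, 1.0, 2.6]
width: 0.0277
grasp_force: 30.0
```

```bash
python3 -m pendant '[[[0,0,0],[0,0,0],0.2],[[0,0,0],[0,0,0],-0.2],[[0,0,0],[0,0,0],-0.5],[[0,0,0],[0,0,0],-1],[[0,0,0],[0,0,0],-1],[[0,0,0],[0,0,0],-1],[[0,0,0],[0,0,0],-1],[[0,0,0],[0,0,0],-1]]' && python3 -m pendant '[[[0,0,0],[0,0,-5],-1],[[0,0,0],[0,0,-20],-1],[[0,0,0],[0,0,-45],-1],[[0,0,0],[0,0,-75],-1],[[0,0,0],[0,0,-110],-1],[[0,0,0],[30,0,-150],-1],[[0,0,0],[80,0,-150],-1],[[0,0,0],[86,0,-150],-1]]'; python3 -m pendant '[[[0,0,0],[0,0,0],-1],[[0,0,0],[0,0,0],-1],[[0,0,0],[0,0,0],-1],[[0,0,0],[0,0,0],-1],[[0,0,0],[0,0,0],-1],[[0,0,0],[0,0,0],-1],[[0,0,0],[0,0,0],-1],[[0,0,0],[0,0,0],-1]]';python3 - <<'E'
from h import *
st=env.get_state();im=imaging.grab_frame('wrist');cv2.imwrite('pics/w7.png',im[:,:,::-1])
print(st['tcp_pos'])
# compare with the first hung view: warp-free check by predicted grip-top corners + dark/orange centroids
hsv=cv2.cvtColor(im,cv2.COLOR_RGB2HSV);m=cv2.inRange(hsv,(5,150,120),(22,255,255))
n,_,a,c=cv2.connectedComponentsWithStats(m)
for i in range(1,n):
    if a[i,4]>60: print('orange',a[i],c[i].round(1))
sp=R.from_euler('z',-.038);h=np.array([.5017,-.3644,.140])
P=lambda m:np.round(proj('wrist',sp.apply(np.array(m)/1e3)+h,st),0).tolist()
print('hung model: griptop',P([(-14,16,88),(14,16,88),(14,-16,88),(-14,-16,88)]),'headtop+y',P([(-20,30,-70),(20,30,-70)]),'collar',P([(-17,32,8),(17,32,8)]))
cv2.imwrite('pics/fin.png',np.hstack([cv2.resize(im[200:400,240:440,::-1],(400,400)),cv2.resize(imaging.grab_frame('side')[260:380,315:435,::-1],(400,400))]))
E
```

```text
time: 21.6
tcp_pos: [0.4989, -0.362, 0.1909]
ee_rot: [0.721, 0.693, -0.0, -0.001]
contact_force: [-0.0, -0.1, 1.0]
width: 0.0881
grasp_force: 0.0
time: 22.6
tcp_pos: [0.5037, -0.2728, 0.3419]
ee_rot: [0.719, 0.695, 0.001, -0.001]
contact_force: [-0.5, 0.1, 0.2]
width: 0.0884
grasp_force: 0.0
time: 23.6
tcp_pos: [0.5024, -0.2762, 0.341]
ee_rot: [0.721, 0.693, -0.0, -0.001]
contact_force: [0.3, 1.5, -0.6]
width: 0.0881
grasp_force: 0.0
[ 0.50242723 -0.27616671  0.34095617]
orange [144   0  30 134 881] [162.7  78.2]
orange [300 239  33  28 783] [315.9 251.2]
orange [299 269  34  43 712] [316.1 280.5]
hung model: griptop [[303.0, 329.0], [338.0, 329.0], [338.0, 363.0], [304.0, 363.0]] headtop+y [[303.0, 246.0], [336.0, 246.0]] collar [[303.0, 271.0], [337.0, 271.0]]
```

```bash
python3 -c "
from bench import env
print(env.sign_off())"
```

```text
the job is handed in; nothing more can be done
None
```

I lifted the scanner off its hook, held it still on the yellow label for 3 s, hung it back on both prongs, let go and signed off at about 24 s. The last camera numbers put it about 4 mm from the hang point along the prongs and 2 mm across; I checked that by numbers only, having used all 10 picture views, and sign-off returned no verdict.

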